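Seat a press-pack puck in the test fixture and press its test key

TASK

Without picking anything up, push the larger of the two round pucks across the aluminium fixture's deck with the fingertips until it drops into the round nest and lies flat on the nest's floor. Then press the fixture's test key fully down with a fingertip and let it come up again. Leave the smaller puck, the eye loupe and the clear box where they are.

Things in the scene. Friction and masses are not known exactly. Their poses are not given: they have to be found in the camera images.
- fixture: Fixed test fixture: a flat aluminium deck plate whose top is 22 mm above the bench, 130 mm along its own x and 170 mm along its own y. Its origin is on the bench directly under the middle of the nest; the plate runs from x = -50 to +80 mm and y = -85 to +85 mm in its own frame, z up. Beside the key, at x = 66 mm, y = +-42 mm, stand two small binding posts 14 mm across, 11 mm high. The deck has no walls.
- nest (a point): Centre of the floor of the nest, a round recess in the deck, 44 mm across and 8 mm deep (its floor is 14 mm above the bench), with a 1.5 mm chamfered rim.
- puck_large: The larger puck: a loose round capsule with white ceramic side and flat metal faces, 40 mm across, 16 mm thick, about 0.06 to 0.11 kg, lying flat on the deck on one side (own y) of the nest. Origin at the centre of its underside, z along its axis. Seated in the nest it stands 8 mm above the deck.
- puck_small: The smaller puck: the same but 28 mm across, 16 mm thick, lying on the deck on the other side of the nest; it is to stay there. Origin at the centre of its underside.
- key_top (a point): Centre of the top of the round grey test key (cap 22 mm across, its top 21 mm above the deck, in a round black housing 38 mm across and 12 mm high) on the deck, at x = 60 mm, y = 0 in the fixture's frame; it is pressed straight down.
- key (a joint): Travel of the test key in m: 0 up, 0.005 fully down; a spring returns it, and fully down takes about 5 N.
- loupe: Black eye loupe, 37 mm across, 35 mm high, loose on the bench in front of the fixture (its -x side). Origin at the centre of its underside.
- gel_box: Clear flat plastic box, 51x51x13 mm, loose on the bench in front of the fixture. Origin at the centre of its underside.
Mind the look-alikes: they are no part of the job. What is shaped like the puck_large but orange is not meant.

How it is judged (in metres and radians):
On the way, in this order (a step that is already met when the one before it is completed fails the run):
1. the larger puck lies flat on the floor of the nest (horizontal distance between puck_large and nest below 0.004 m and z of puck_large in the frame of fixture below 0.0155 m and angle between puck_large's own z axis and vertical below 0.05 rad), for 0.2 s.
2. the test key is pressed fully down (value of joint key above 0.0038 m), for 0.05 s.
At the end, for the whole second after the job is handed in: The larger puck lies at rest in the nest: centre within 4 mm of the nest's, underside within 1.5 mm of the nest's floor, tilted less than 0.05 rad; the key is up again (under 1 mm of travel); the smaller puck is within 10 mm, the loupe and the clear box within 15 mm of where they stood (all of step 1 and linear speed of puck_large below 0.01 m/s and value of joint key below 0.001 m and distance of puck_small from where it was at the start of the episode below 0.01 m and distance of each of loupe, gel_box from where it was at the start of the episode below 0.015 m); the robot touches nothing.
It fails at once if the larger puck is lifted more than 6 mm off the deck (z of puck_large in the frame of fixture above 0.028 m).
It fails at once if the larger puck is tipped up by more than 0.7 rad or falls off the deck (angle between puck_large's own z axis and vertical above 0.7 rad or z of puck_large in the frame of fixture below 0.008 m).
It fails at once if the key is pressed while the larger puck is not in the nest (value of joint key above 0.002 m and z of puck_large in the frame of fixture above 0.018 m).
It fails at once if the smaller puck is moved more than 10 mm (distance of puck_small from where it was at the start of the episode above 0.01 m).
It fails at once if the loupe or the clear box is moved more than 15 mm (distance of any of loupe, gel_box from where it was at the start of the episode above 0.015 m).
It also fails if it takes over 45 s, if anything falls off the work surface, if the arm or the gripper's body presses on something with over 40 N, if the wrist force passes 120 N, or if a joint passes its speed limit or range.

ROBOT

A 6-joint arm with a two-finger parallel gripper is mounted at the origin on the work surface; the furniture and walls round the work are solid. World frame = base frame: x ahead of the robot, y to its left, z up, the work surface at z = 0. Lengths are in m, angles in degrees, forces in N, time in s.
With the tool pointing down it reaches from about 0.275 to 0.875 m from the base axis. Payload 12.5 kg.
Tool frame: the origin (TCP) lies on the centre line of the jaws, within the pads' length; the fingertips stand 19 mm ahead of it and the grasp point (between the pads) is the TCP (arm.tcp_to_tips is the distance from the TCP to the fingertips, in m); z points along the fingers, y is the line along which they close (so a half turn about z gives the same grasp; the last joint's range is limited). The gripper opens to 85 mm and grips with 20 to 120 N. Pads are 22 mm wide; open, the fingers measure 114 mm over their backs; the gripper's body (76 mm by 85 mm) begins 54 mm behind the grasp point. The pads swing forward as they close: fully open they stand 13 mm farther back than shut.
Start: joints at [-78.644, 20.094, 94.641, -0, 65.266, -4.847], TCP at [0.153, -0.528, 0.25] pointing down, gripper open.
Joint ranges: [-157.81, 157.81], [-45, 120.19], [0.68, 151.7], [-89.99, 269.99], [4.06, 180], [-164.3, 164.3]. Speed limits (degrees/s): [127.2, 127.2, 159.86, 180, 180, 180].

INTERFACE

Orientations are given as a 3x3 rotation matrix whose columns are the frame's x, y, z axes.
In Python, from plant import arm gives the robot as it stands.
- The arm moves only by the shell command python3 -m crank 'ROWS'. ROWS is JSON, a list of rows, each a list of 7 numbers: the shift along the tool's x, y, z in cm, then the turn, a rotation vector about the tool's x, y, z in rad, then the opening, from 0 (shut) to 1 (fully open). A call has 1 to 5 rows; each row is the pose to reach, as a shift and turn from the pose commanded when the call began, along the tool's axes at that moment; what a row does not reach only later rows make up. A row lasts 1/10 s, in which the tool goes at most 50 mm and 8.59 degrees, less where a joint would pass 70% of its speed; a pose out of reach is approached as far as the arm can. A call with a gripper value outside its range is refused whole. The fingers move at their own pace and stop on an object; the grip force is fixed at half the most. Time passes only in rows, so rows that repeat a pose let the fingers close. It gives the time, the measured TCP pose, the force, the opening and the grip force at its end, in the units of the state.
- arm.observe(): the state, without advancing time (a new reading comes with each control period).
- arm.capture(name): name is "scene" or "side" or "wrist"; returns a dict with "frame" (384x512x3 uint8, red, green, blue), "z_map" (384x512 float32, m along the optical axis (not along the pixel's ray), 0 where there is no reading), "fx", "fy", "cx", "cy" (pixels), "pose" (4x4, takes a point from camera to world coordinates). Camera axes: x right, y down, z forward; pixel columns grow to the right and rows downward; lengths in m; the calibration is good to about 2 mm. A picture is of the moment at which its call begins.
- arm.finish_job(): hands the job in; it is judged then, once.
The state is a dict: "t": time; "q": joint angles; "qvel": joint speeds; "joint_efforts": joint torques, N m; "tcp_pos": TCP position; "ee_rot": TCP orientation; "wrist_force": force on the tool from outside, world axes, zero at the start; "torque": the same for the moment, N m; "gripper_width": finger opening in m; "finger_force": force on a finger pad.
Only numpy, scipy, OpenCV 4.12 (cv2) and the standard library are available. Lean on these libraries where they do the work, as an engineer would, in place of code of your own. Each camera call takes 0.05 s, during which the arm holds its last target. There are 200 camera calls.

## Working session

There is one attempt and no reset: what is moved stays moved. The work goes in short steps, Python scripts to look and compute and a shell command to move; the robot and the scene stay as the last step left them, time stands still between calls to the robot, and variables do not carry over. Pictures are saved under pics/ and viewed, at most 13 in all, crops included, and the job is handed in when it is done.

```bash
ls; mkdir -p pics
python3 - <<'E'
from plant import arm
import cv2,numpy as np,pickle
d={n:arm.capture(n) for n in("scene","side","wrist")}
pickle.dump(d,open('c0.pkl','wb'))
im=np.hstack([d['scene']['frame'],d['side']['frame']])[:,:,::-1]
cv2.imwrite('pics/a.png',d['scene']['frame'][:,:,::-1]);cv2.imwrite('pics/b.png',d['side']['frame'][:,:,::-1])
s=arm.observe();print(s['tcp_pos'],s['ee_rot'],s['t'],s['gripper_width'],arm.tcp_to_tips)
for n in d:print(n,d[n]['fx'],d[n]['pose'].round(3).tolist())
E
```

```text
pics
[ 0.15344443 -0.52792377  0.24987047] [[ 9.60284985e-01  2.79021002e-01 -1.69343840e-04]
 [ 2.79021041e-01 -9.60284586e-01  8.78703142e-04]
 [ 8.25583523e-05 -8.91055928e-04 -9.99999600e-01]] 0.15 0.08550295015300145 0.019
scene 359.3649313724807 [[0.946, 0.203, -0.251, 0.66], [0.323, -0.637, 0.701, -0.375], [-0.018, -0.744, -0.668, 0.644], [0.0, 0.0, 0.0, 1.0]]
side 444.3909723486679 [[0.99, 0.111, -0.085, 0.527], [0.14, -0.78, 0.61, -0.288], [0.002, -0.616, -0.788, 0.728], [0.0, 0.0, 0.0, 1.0]]
wrist 326.50631988723313 [[0.279, -0.922, -0.268, 0.22], [-0.96, -0.268, -0.077, -0.508], [-0.001, 0.278, -0.96, 0.374], [0.0, 0.0, 0.0, 1.0]]
```

View pics/a.png

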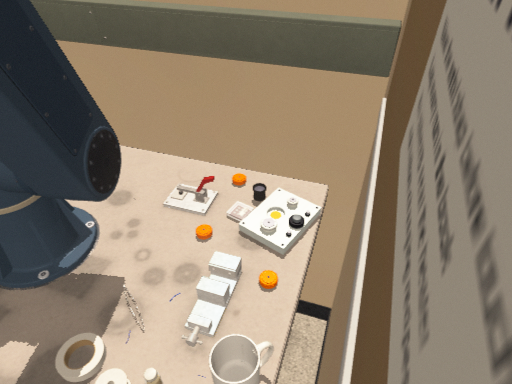

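View pics/b.png

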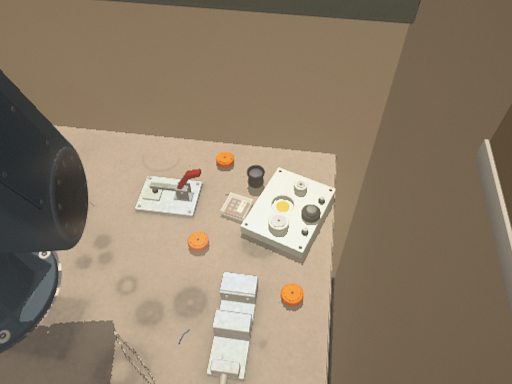

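The pictures show the fixture at side px ≈(288,212), with the nest (yellow floor) at (283,207), the large puck at (278,223), the small puck at (300,186) and the key at (311,213). The loupe is at (256,176) and the clear box at (237,207). Next I measure on an enlarged crop.

```bash
cat > h.py <<'E'
import numpy as np,cv2
def ray(c,u,v,z):
    P=c['pose'];d=P[:3,:3]@np.array([(u-c['cx'])/c['fx'],(v-c['cy'])/c['fy'],1.]);o=P[:3,3]
    return (o+d*(z-o[2])/d[2])
def pts(c):
    h,w=c['z_map'].shape;v,u=np.mgrid[:h,:w];Z=c['z_map']
    p=np.stack([(u-c['cx'])/c['fx']*Z,(v-c['cy'])/c['fy']*Z,Z],-1)
    return p@c['pose'][:3,:3].T+c['pose'][:3,3]
def ortho(c,z,x0,y0,w=.22,res=2500):
    # view of plane z rectified to metric: image right = world x, down = -y
    n=int(w*res);A=[(0,0),(n,0),(n,n),(0,n)];src=[]
    R=c['pose'][:3,:3]
    for a,b in A:
        p=R.T@(np.array([x0-w/2+a/res,y0+w/2-b/res,z])-c['pose'][:3,3])
        src.append((p[0]/p[2]*c['fx']+c['cx'],p[1]/p[2]*c['fy']+c['cy']))
    H=cv2.getPerspectiveTransform(np.float32(src),np.float32(A))
    return cv2.warpPerspective(c['frame'],H,(n,n),flags=cv2.INTER_CUBIC)
E
python3 - <<'E'
import pickle;from h import *
d=pickle.load(open('c0.pkl','rb'));c=d['side']
for n,u,v,z in [('nest',283,207,.014),('pl',278,221,.038),('ps',300,185,.038),('key',311,211,.043),('loupe',256,171,.035),('box',237,206,.013)]: print(n,ray(c,u,v,z).round(4))
P=pts(c);
for u,v in [(283,207),(278,221),(300,185),(311,211),(290,195),(256,171),(237,206)]:print(P[v,u].round(4))
k=ray(c,288,212,.022);print(k)
for n,zz in(('side',.022),('scene',.022)):
    cv2.imwrite(f'pics/o_{n}.png',ortho(d[n],zz,k[0],k[1])[:,:,::-1])
E
```

```text
nest [0.5074 0.2506 0.014 ]
pl [0.5021 0.1982 0.038 ]
ps [0.5364 0.2927 0.038 ]
key [0.5623 0.2268 0.043 ]
loupe [0.4428 0.32   0.035 ]
box [0.4154 0.2408 0.013 ]
[0.5074 0.2502 0.0146]
[0.5022 0.1963 0.0408]
[0.5364 0.2914 0.0396]
[0.5622 0.2261 0.044 ]
[0.5186 0.2748 0.0246]
[0.4421 0.325  0.0293]
[0.4156 0.2396 0.0147]
[0.51865966 0.23376185 0.022     ]
```

View pics/o_side.png

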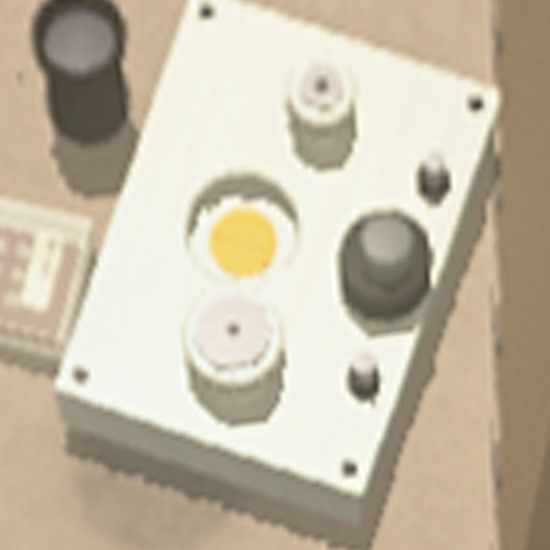

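The rectified view shows deck screws at (207,12), (475,104), (80,375) and (349,469). The nest floor is at (243,243), the large puck's top at (233,330) and the small one's at (322,92). I'll refine with masks in both views.

```bash
cat >> h.py <<'E'
def meas(c,k=(.5187,.2338),w=.22,res=2500):
    def W(u,v):return np.array([k[0]-w/2+u/res,k[1]+w/2-v/res])
    def cc(m,lo,hi):
        n,l,s,ce=cv2.connectedComponentsWithStats(m.astype(np.uint8))
        return [(int(s[i,4]),W(*ce[i]).round(4)) for i in range(1,n) if lo<s[i,4]<hi]
    o=ortho(c,.014,*k,w,res);hs=cv2.cvtColor(o,cv2.COLOR_RGB2HSV)
    print('yellow',cc((hs[...,1]>110)&(hs[...,2]>150)&(abs(hs[...,0].astype(int)-24)<6),800,9000))
    o=ortho(c,.022,*k,w,res);g=cv2.cvtColor(o,cv2.COLOR_RGB2GRAY)
    print('dark z22',cc(g<140,60,600))
    o=ortho(c,.038,*k,w,res).astype(int)
    print('puck top z38',cc(cv2.morphologyEx(((o[...,0]-o[...,1]>8)&(o.min(2)>180)).astype(np.uint8),cv2.MORPH_CLOSE,np.ones((9,9))),800,12000))
    return o
E
python3 - <<'E'
import pickle;from h import *
d=pickle.load(open('c0.pkl','rb'))
for n in('side','scene'):
    print(n);o=meas(d[n]);P=pts(d[n])
    m=(P[...,2]>.09)&(P[...,0]>.3)&(P[...,0]<.65)&(P[...,1]>-.1)&(P[...,1]<.4);print('tall',m.sum(),P[m].min(0).round(3) if m.any() else '',P[m].max(0).round(3) if m.any() else '')
    for z in(.038,.043):
        cv2.imwrite(f'pics/{n}{z}.png',ortho(d[n],z,.5187,.2338)[:,:,::-1])
a=np.hstack([cv2.resize(cv2.imread(f'pics/{n}0.038.png'),(400,400)) for n in('side','scene')])
cv2.imwrite('pics/c.png',a)
P=pts(d['side'])
for z0,z1 in((.0365,.041),(.0425,.046)):
    m=(P[...,2]>z0)&(P[...,2]<z1)&(abs(P[...,0]-.5187)<.09)&(abs(P[...,1]-.24)<.09)
    n,l,s,ce=cv2.connectedComponentsWithStats(m.astype(np.uint8))
    for i in range(1,n):
        if s[i,4]>15:q=P[l==i];print(z0,s[i,4],q.mean(0).round(4),q.min(0).round(3),q.max(0).round(3))
E
```

```text
side
yellow [(3220, array([0.5057, 0.2528]))]
dark z22 [(81, array([0.4911, 0.339 ])), (101, array([0.599, 0.302])), (82, array([0.549 , 0.2935])), (187, array([0.5192, 0.2645])), (64, array([0.4299, 0.196 ])), (80, array([0.5083, 0.1761])), (150, array([0.4696, 0.1714])), (96, array([0.4809, 0.1677])), (100, array([0.5485, 0.1563]))]
puck top z38 [(4046, array([0.4289, 0.2343]))]
tall 73 [0.32  0.244 0.09 ] [0.345 0.259 0.099]
scene
yellow [(3302, array([0.5025, 0.2547]))]
dark z22 [(78, array([0.5934, 0.2596])), (83, array([0.5613, 0.1674]))]
puck top z38 [(5741, array([0.4213, 0.3048])), (9142, array([0.428 , 0.2195]))]
tall 49 [0.317 0.242 0.09 ] [0.344 0.258 0.1  ]
0.0365 89 [0.5365 0.2949 0.0384] [0.524 0.282 0.037] [0.548 0.308 0.04 ]
0.0365 16 [0.5605 0.226  0.0389] [0.551 0.221 0.037] [0.57  0.233 0.041]
0.0365 230 [0.5019 0.199  0.0384] [0.483 0.18  0.037] [0.521 0.218 0.041]
0.0425 62 [0.5621 0.2312 0.044 ] [0.552 0.222 0.043] [0.572 0.24  0.046]
```

View pics/c.png

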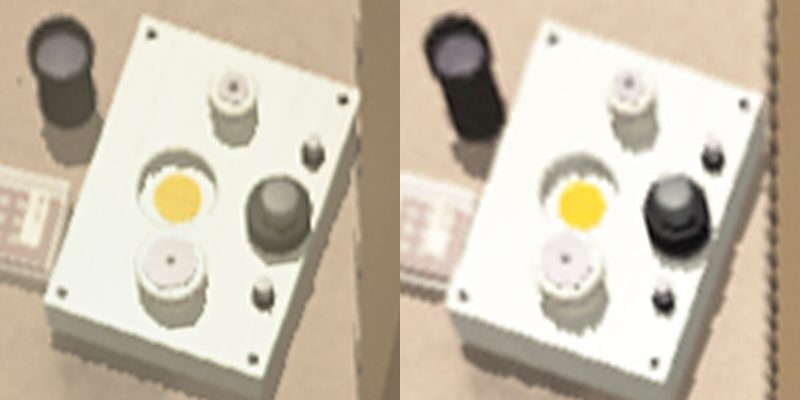

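```bash
python3 -m crank '[[3.4,-3.7,0,0,0,0,0.28],[6.8,-7.3,0,0,0,0,0.28],[10.2,-11,0,0,0,0,0.28],[13.7,-14.6,0,0,0,0,0.28],[17.1,-18.3,0,0,0,0,0.28]]'; python3 -m crank '[[3.4,-3.7,0,0,0,0,0.28],[6.8,-7.3,0,0,0,0,0.28],[10.2,-11,0,0,0,0,0.28],[13.7,-14.6,0,0,0,0,0.28],[17.1,-18.3,0,0,0,0,0.28]]'
```

```text
t: 0.65
tcp_pos: [0.2667, -0.3035, 0.2502]
ee_rot: [[0.96, 0.279, 0.0], [0.279, -0.96, -0.0], [0.0, 0.0, -1.0]]
wrist_force: [1.2, -1.0, 0.2]
gripper_width: 0.0237
finger_force: 0.0
t: 1.15
tcp_pos: [0.3797, -0.0805, 0.2505]
ee_rot: [[0.96, 0.279, 0.001], [0.279, -0.96, -0.0], [0.001, 0.0, -1.0]]
wrist_force: [0.5, -1.1, -0.2]
gripper_width: 0.0238
finger_force: 0.0
```

```bash
python3 -m crank '[[3.5,-3.7,0,0,0,0,0.28],[7,-7.3,0,0,0,0,0.28],[10.5,-11,0,0,0,0,0.28],[14,-14.6,0,0,0,0,0.28],[17.6,-18.3,0,0,0,0,0.28]]'; python3 -m crank '[[0,0,1,0,0,-0.13,0.28],[0,0,3,0,0,-0.26,0.28],[0,0,5,0,0,-0.39,0.28],[0,0,7,0,0,-0.52,0.28],[0,0,9,0,0,-0.65,0.28]]'; python3 -m crank '[[0,0,0,0,0,-0.14,0.28],[0,0,0,0,0,-0.28,0.28],[0,0,0,0,0,-0.42,0.28],[0,0,0,0,0,-0.58,0.28],[0,0,0,0,0,-0.58,0.28]]'
python3 - <<'E'
from plant import arm
from h import *
import pickle
d={n:arm.capture(n) for n in("side","wrist")};pickle.dump(d,open('c1.pkl','wb'))
a=np.hstack([cv2.resize(d['side']['frame'][130:334,200:472],(400,300)),cv2.resize(d['wrist']['frame'],(400,300))])
cv2.imwrite('pics/d.png',a[:,:,::-1])
s=arm.observe();t=s['tcp_pos'];print(t,s['ee_rot'].round(3))
P=pts(d['side']);m=(np.linalg.norm(P[...,:2]-t[:2],axis=-1)<.04)&(P[...,2]>.06);print(m.sum(),np.sort(P[m][:,2])[:10] if m.any() else'')
E
```

```text
t: 1.65
tcp_pos: [0.4957, 0.1411, 0.2502]
ee_rot: [[0.96, 0.279, -0.0], [0.279, -0.96, -0.0], [-0.0, 0.0, -1.0]]
wrist_force: [1.4, -2.0, -0.5]
gripper_width: 0.024
finger_force: 0.0
t: 2.15
tcp_pos: [0.4951, 0.1389, 0.1594]
ee_rot: [[0.591, 0.807, -0.0], [0.807, -0.591, -0.0], [-0.0, -0.0, -1.0]]
wrist_force: [-0.6, 0.6, 0.9]
gripper_width: 0.0239
finger_force: 0.0
t: 2.65
tcp_pos: [0.4951, 0.1389, 0.1601]
ee_rot: [[0.055, 0.998, -0.0], [0.998, -0.055, -0.0], [-0.0, -0.0, -1.0]]
wrist_force: [0.1, -0.1, -0.2]
gripper_width: 0.0239
finger_force: 0.0
[0.49518362 0.13886991 0.16017516] [[ 0.062  0.998 -0.   ]
 [ 0.998 -0.062 -0.   ]
 [-0.    -0.    -1.   ]]
4512 [0.1414229  0.14179129 0.14490795 0.14553525 0.14558111 0.14618261
 0.14655533 0.14655657 0.14721516 0.14746771]
```

View pics/d.png

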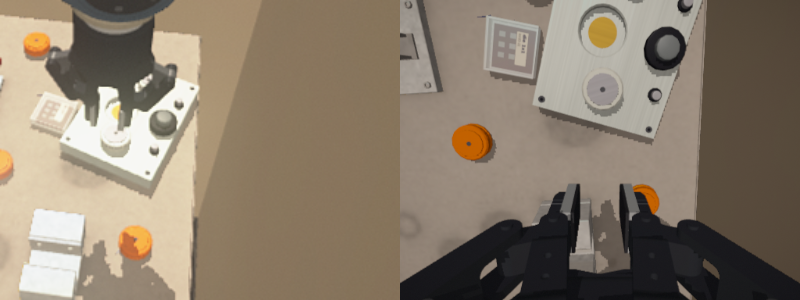

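The wrist view shows the fingers' midline at column ≈600 of the composite. The puck is at (602,89) and the nest at (602,32), so they are lined up with the tool's x axis. The side view shows the gripper clear of everything. I'll measure in the wrist frame.

```bash
cat >> h.py <<'E'
def wr(c,s,show=True):
    f=c['frame'];hs=cv2.cvtColor(f,cv2.COLOR_RGB2HSV);R=s['ee_rot'];t=np.array(s['tcp_pos'])
    m=((hs[...,1]>110)&(abs(hs[...,0].astype(int)-24)<5)&(hs[...,2]>130)).astype(np.uint8)
    n,l,st,ce=cv2.connectedComponentsWithStats(m);i=1+np.argmax(st[1:,4])
    out={}
    p=ray(c,*ce[i],.014);out['nest']=p
    P=pts(c)
    m=((P[...,2]>.034)&(P[...,2]<.041)&(np.linalg.norm(P[...,:2]-p[:2],axis=-1)<.085)).astype(np.uint8)
    n,l,st,ce=cv2.connectedComponentsWithStats(m)
    for i in range(1,n):
        if st[i,4]>120:
            cs=max(cv2.findContours((l==i).astype(np.uint8),0,2)[0],key=len)
            (u,v),r=cv2.minEnclosingCircle(cs);out['blob%d r=%.1fmm'%(st[i,4],1e3*r/c['fx']*c['z_map'][int(v),int(u)])]=ray(c,u,v,.038)
    for k,p in out.items():print(k,p.round(4),'tool xy mm',((p-t)@R)[:2].round(4)*1e3)
E
python3 - <<'E'
import pickle;from h import *;from plant import arm
d=pickle.load(open('c1.pkl','rb'));s=arm.observe();wr(d['wrist'],s)
c=d['wrist'];P=pts(c);R=s['ee_rot'];t=s['tcp_pos'];Q=(P-t)@R
m=(c['z_map']>0)&(Q[...,2]>-.02)&(Q[...,2]<.04)&(abs(Q[...,1])<.05)&(abs(Q[...,0])<.03)
print(m.sum(),Q[m].min(0),Q[m].max(0))
for a,b in((.0,.01),(.01,.03)):
  for sg in(-1,1):
    k=m&(Q[...,1]*sg>0)&(Q[...,2]>a)&(Q[...,2]<b)
    if k.any():print(a,sg,Q[k].min(0).round(4),Q[k].max(0).round(4))
E
```

```text
nest [0.5035 0.2516 0.014 ] tool xy mm [113.    1.3]
blob991 r=19.2mm [0.559  0.2318 0.038 ] tool xy mm [96.7 58. ]
blob2300 r=20.0mm [0.5005 0.1996 0.038 ] tool xy mm [60.9  1.6]
3288 [-0.01152583 -0.02648313 -0.01998657] [0.01220432 0.02473042 0.0183912 ]
0.0 -1 [-0.0109 -0.0264  0.    ] [ 0.012  -0.0126  0.01  ]
0.0 1 [-0.0111  0.0111  0.    ] [0.012  0.0247 0.01  ]
0.01 -1 [-0.0102 -0.0248  0.01  ] [ 0.0116 -0.0126  0.0177]
0.01 1 [-0.0102  0.011   0.01  ] [0.0116 0.0233 0.0184]
```

```bash
python3 -m crank '[[0,0.1,4,0,0,0,0.28],[0,0.2,8,0,0,0,0.28],[0,0.2,10,0,0,0,0.28],[0,0.2,11.5,0,0,0,0.28],[0,0.2,11.5,0,0,0,0.28]]'
python3 - <<'E'
from plant import arm
from h import *
import pickle
c=arm.capture("wrist");s=arm.observe();wr(c,s);print(s['tcp_pos'],s['wrist_force'])
P=pts(c);Q=(P-s['tcp_pos'])@s['ee_rot']
for sg in(-1,1):
    k=(c['z_map']>0)&(Q[...,2]>0)&(Q[...,2]<.0175)&(abs(Q[...,1])<.05)&(abs(Q[...,0])<.02)&(Q[...,1]*sg>0)
    print(Q[k].min(0).round(4),Q[k].max(0).round(4))
cv2.imwrite('pics/e.png',c['frame'][:,:,::-1])
E
```

```text
t: 3.25
tcp_pos: [0.4962, 0.1385, 0.0436]
ee_rot: [[0.061, 0.998, -0.003], [0.998, -0.061, -0.001], [-0.001, -0.003, -1.0]]
wrist_force: [-0.7, -0.4, -0.0]
gripper_width: 0.0237
finger_force: 0.0
nest [0.5032 0.2443 0.014 ] tool xy mm [105.8  -0. ]
blob2801 r=18.5mm [0.5594 0.2297 0.038 ] tool xy mm [94.6 56.9]
blob7926 r=19.9mm [0.5005 0.2    0.038 ] tool xy mm [61.5 -0.1]
[0.49687079 0.13868972 0.04483737] [-0.45677783 -0.12705328 -0.05647098]
[-0.0115 -0.0271  0.    ] [ 0.0117 -0.0133  0.0175]
[-0.0113  0.0103  0.    ] [0.0116 0.0241 0.0175]
```

View pics/e.png

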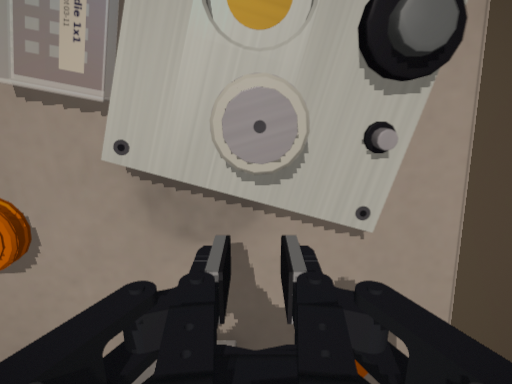

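```bash
python3 -m crank '[[0.8,0.14,0,0,0,0,0.28],[1.6,0.14,0,0,0,0,0.28],[2.4,0.14,0,0,0,0,0.28],[2.9,0.14,0,0,0,0,0.28],[3.3,0.14,0,0,0,0,0.28]]'; python3 -m crank '[[0.3,0,0,0,0,0,0.28],[0.7,0,0,0,0,0,0.28],[1.1,0,0,0,0,0,0.28],[1.5,0,0,0,0,0,0.28],[1.9,0,0,0,0,0,0.28]]'
python3 - <<'E'
from plant import arm
from h import *
c=arm.capture("wrist");s=arm.observe();wr(c,s);print(s['tcp_pos'],s['wrist_force'])
cv2.imwrite('pics/f.png',c['frame'][:,:,::-1])
E
```

```text
t: 3.8
tcp_pos: [0.5006, 0.1724, 0.0455]
ee_rot: [[0.057, 0.998, 0.0], [0.998, -0.057, 0.0], [0.0, 0.0, -1.0]]
wrist_force: [0.3, 0.1, -0.7]
gripper_width: 0.0238
finger_force: 0.2
t: 4.3
tcp_pos: [0.5017, 0.1909, 0.0453]
ee_rot: [[0.058, 0.998, -0.0], [0.998, -0.058, -0.0], [-0.0, -0.0, -1.0]]
wrist_force: [-0.6, 0.0, -0.5]
gripper_width: 0.0238
finger_force: 0.3
nest [0.5036 0.252  0.014 ] tool xy mm [60.7 -1.7]
blob2406 r=13.6mm [0.5341 0.2925 0.038 ] tool xy mm [102.8  26.4]
blob2751 r=18.0mm [0.5582 0.2336 0.038 ] tool xy mm [45.5 53.9]
blob6693 r=28.6mm [0.502  0.2093 0.038 ] tool xy mm [17.9 -0.8]
[0.50176871 0.19134156 0.04532871] [-0.96814009  0.19422599  0.42976161]
```

View pics/f.png

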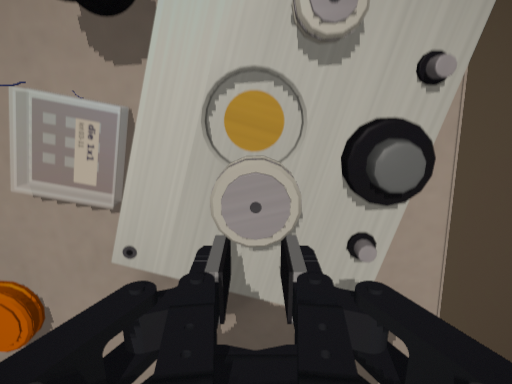

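The puck (256,207) sits in the fork of the two fingertips, lined up with the nest (254,121) and about 33 mm short of it.

```bash
python3 -m crank '[[0.4,0,0,0,0,0,0.28],[0.8,0,0,0,0,0,0.28],[1.2,0,0,0,0,0,0.28],[1.6,0,0,0,0,0,0.28],[2.0,0,0,0,0,0,0.28]]' | grep -E "t:|tcp|wr"; python3 -m crank '[[0.2,0,0,0,0,0,0.28],[0.4,0,0,0,0,0,0.28],[0.6,0,0,0,0,0,0.28],[0.8,0,0,0,0,0,0.28],[1.0,0,0,0,0,0,0.28]]'| grep -E "t:|tcp|wr"
cat > look.py <<'E'
from plant import arm
from h import *
import sys
c=arm.capture("wrist");s=arm.observe();print(s['tcp_pos'],s['wrist_force'])
P=pts(c);n=np.array([.5035,.2518])
# top-face points of the puck near the nest: plane fit
o=s['ee_rot'];k=(np.linalg.norm(P[...,:2]-n,axis=-1)<.03)&(P[...,2]>.026)&(P[...,2]<.05)
Q=((P-s['tcp_pos'])@o);k&=(Q[...,0]>.0125);g=P[k]
A=np.c_[g[:,:2]-n,np.ones(len(g))];w=np.ones(len(g),bool)
for _ in range(5):
    x=np.linalg.lstsq(A[w],g[w,2],rcond=None)[0];w=abs(A@x-g[:,2])<.0015
print('n',len(g),w.sum(),'slope',x[:2].round(3),'z',x[2].round(4),'centre of inliers',g[w].mean(0).round(4),'tool',((g[w].mean(0)-s['tcp_pos'])@o).round(4))
cv2.imwrite(sys.argv[1],c['frame'][:,:,::-1])
E
python3 look.py pics/g.png
```

```text
t: 4.85
tcp_pos: [0.5028, 0.211, 0.0453]
ee_rot: [[0.058, 0.998, -0.0], [0.998, -0.058, -0.0], [-0.0, -0.0, -1.0]]
wrist_force: [0.2, -1.1, 0.9]
t: 5.35
tcp_pos: [0.5034, 0.2207, 0.0453]
ee_rot: [[0.058, 0.998, -0.0], [0.998, -0.058, 0.0], [-0.0, -0.0, -1.0]]
wrist_force: [-0.7, 0.0, 0.1]
[0.50343351 0.22090958 0.04530296] [ 0.58806804  0.26730387 -0.07350453]
n 6193 4996 slope [-0.023 -0.319] z 0.0346 centre of inliers [0.5041 0.2503 0.0351] tool [ 0.0293 -0.001   0.0102]
```

View pics/g.png

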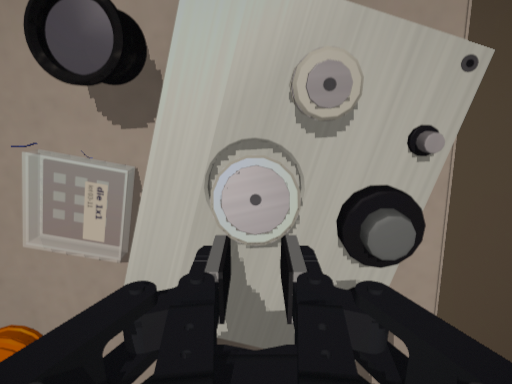

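The puck (256,200) has tilted about 0.3 rad into the nest, leading edge down. I'll push on a few mm, slowly.

```bash
python3 -m crank '[[0.1,0,0,0,0,0,0.28],[0.2,0,0,0,0,0,0.28],[0.3,0,0,0,0,0,0.28],[0.4,0,0,0,0,0,0.28],[0.4,0,0,0,0,0,0.28]]' | grep -E "t:|tcp|wr"; python3 look.py pics/h.png
```

```text
t: 5.9
tcp_pos: [0.5036, 0.2246, 0.0453]
ee_rot: [[0.058, 0.998, 0.0], [0.998, -0.058, -0.0], [-0.0, 0.0, -1.0]]
wrist_force: [-0.6, -0.3, 0.3]
[0.5036658 0.2245943 0.0452947] [ 0.24759023  0.73252886 -0.91033645]
n 5391 4505 slope [-0.003 -0.039] z 0.0301 centre of inliers [0.5045 0.254  0.03  ] tool [ 0.0294 -0.0009  0.0153]
```

The puck has dropped in: top at 0.030 m and nearly flat. I'll back off and check its tilt against the deck's.

```bash
python3 -m crank '[[-0.3,0,0,0,0,0,0.28],[-1,0,-0.5,0,0,0,0.28],[-2,0,-2,0,0,0,0.28],[-2.5,0,-4,0,0,0,0.28],[-2.5,0,-4,0,0,0,0.28]]' | grep -E "t:|tcp|wr"
cat >> look.py <<'E'
k=(abs(P[...,2]-.022)<.004)&(abs(P[...,0]-.52)<.07)&(abs(P[...,1]-.25)<.07);g=P[k];A=np.c_[g[:,:2]-n,np.ones(len(g))]
print('deck',np.linalg.lstsq(A,g[:,2],rcond=None)[0].round(4),len(g))
wr(c,s)
k=(P[...,2]>.0405)&(P[...,2]<.047)&(np.linalg.norm(P[...,:2]-[.561,.232],axis=-1)<.02)
if k.any():print('key',P[k].mean(0),P[k].min(0),P[k].max(0),'tool',((P[k].mean(0)-s['tcp_pos'])@o).round(4))
E
python3 look.py pics/i.png
```

```text
t: 6.45
tcp_pos: [0.5034, 0.199, 0.0876]
ee_rot: [[0.059, 0.998, 0.003], [0.998, -0.059, 0.001], [0.001, 0.003, -1.0]]
wrist_force: [0.4, -0.0, -0.9]
[0.50283003 0.19920054 0.08637003] [ 0.10653345  0.45454421 -0.87180768]
n 4005 3242 slope [-0.003 -0.016] z 0.03 centre of inliers [0.5044 0.2526 0.03  ] tool [ 0.0534 -0.0017  0.0564]
deck [ 0.0003 -0.001   0.0225] 42629Traceback (most recent call last):
  File "look.py", line 16, in <module>
    wr(c,s)
    ~~^^^^^
  File "h.py", line 33, in wr
    n,l,st,ce=cv2.connectedComponentsWithStats(m);i=1+np.argmax(st[1:,4])
                                                      ~~~~~~~~~^^^^^^^^^^
    return _wrapfunc(a, 'argmax', axis=axis, out=out, **kwds)
    return bound(*args, **kwds)
ValueError: attempt to get argmax of an empty sequence
```

View pics/i.png

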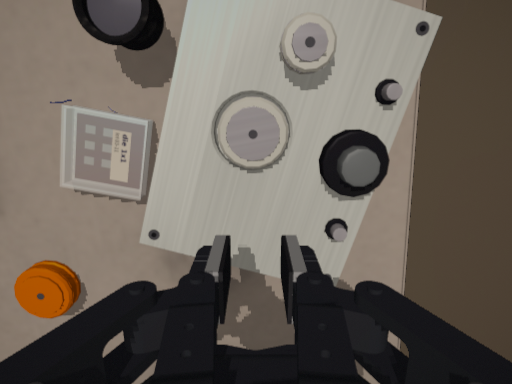

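The puck (253,133) sits concentric and flat in the nest. The key cap is at (357,166). Next I close the fingers, rise clear and measure the key.

```bash
sed -i 's/^wr(c,s)$//' look.py; python3 -m crank '[[0,0,-1,0,0,0,0],[0,0,-3,0,0,0,0],[0,0,-4,0,0,0,0],[0,0,-4,0,0,0,0],[0,0,-4,0,0,0,0]]' | grep -E "t:|tcp|wr|gri"
cat >> look.py <<'E'
for sg in(-1,1):
    k=(c['z_map']>0)&(Q[...,2]>-.005)&(Q[...,2]<.03)&(abs(Q[...,1])<.05)&(abs(Q[...,0])<.03)&(Q[...,1]*sg>0)
    if k.any():print('finger',Q[k].min(0).round(4),Q[k].max(0).round(4))
E
python3 look.py pics/j.png
```

```text
t: 7.0
tcp_pos: [0.502, 0.1996, 0.1249]
ee_rot: [[0.058, 0.998, -0.0], [0.998, -0.058, -0.0], [-0.0, -0.0, -1.0]]
wrist_force: [-0.4, 0.0, 0.4]
gripper_width: 0.0001
[0.50178265 0.19952412 0.1245481 ] [ 0.81892039  0.53184835 -0.56081945]
n 2813 2276 slope [ 0.005 -0.01 ] z 0.03 centre of inliers [0.5041 0.2524 0.03  ] tool [ 0.0529 -0.0006  0.0945]
deck [ 0.0001 -0.0008  0.0225] 30927
key [0.55971346 0.23229741 0.04310057] [0.54958832 0.221479   0.04051341] [0.57073217 0.24228281 0.04536458] tool [0.0361 0.056  0.0814]
finger [ 0.0063 -0.0143 -0.005 ] [ 0.0119 -0.      0.0139]
finger [ 0.0064  0.     -0.005 ] [0.0119 0.013  0.0141]
```

```bash
python3 -m crank '[[1.8,2.8,0,0,0,0,0],[3.6,5.65,0,0,0,0,0],[3.6,5.65,2.5,0,0,0,0],[3.6,5.65,5,0,0,0,0],[3.6,5.65,5.4,0,0,0,0]]' | grep -E "t:|tcp|wr|gri";python3 -m crank '[[0,0,0,0,0,0,0],[0,0,0.2,0,0,0,0],[0,0,0.4,0,0,0,0],[0,0,0.6,0,0,0,0],[0,0,0.6,0,0,0,0]]' | grep -E "t:|tcp|wr|gri"
python3 - <<'E'
from plant import arm
import cv2,numpy as np
c=arm.capture('side');w=arm.capture('wrist')
cv2.imwrite('pics/k.png',np.hstack([cv2.resize(c['frame'][130:280,230:430],(400,300)),cv2.resize(w['frame'],(400,300))])[:,:,::-1]);s=arm.observe();print(s['tcp_pos'],s['wrist_force'])
E
```

```text
t: 7.55
tcp_pos: [0.5588, 0.2317, 0.0677]
ee_rot: [[0.058, 0.998, -0.006], [0.998, -0.058, -0.002], [-0.002, -0.006, -1.0]]
wrist_force: [-0.6, 0.0, 0.2]
gripper_width: -0.0001
t: 8.05
tcp_pos: [0.5607, 0.2323, 0.0655]
ee_rot: [[0.058, 0.998, 0.0], [0.998, -0.058, 0.0], [0.0, 0.0, -1.0]]
wrist_force: [0.3, -0.0, 0.4]
gripper_width: 0.0002
[0.56074862 0.2322603  0.06550345] [0.80971981 0.52321038 0.2933765 ]
```

View pics/k.png

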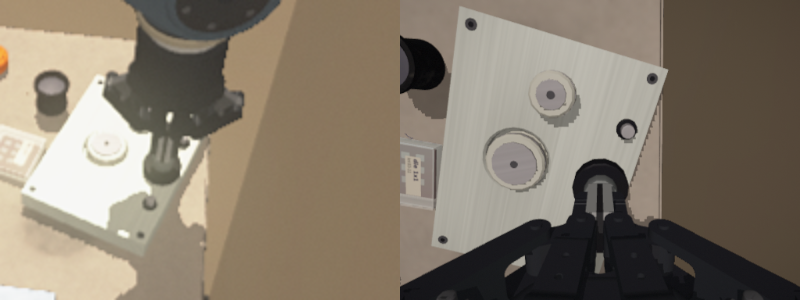

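The closed fingertips stand over the key: wrist composite housing (600,185), fingers at column 600. The puck lies seated at (513,163). Now I press.

```bash
python3 -m crank '[[0,0,0.2,0,0,0,0],[0,0,0.4,0,0,0,0],[0,0,0.6,0,0,0,0],[0,0,0.7,0,0,0,0],[0,0,0.7,0,0,0,0]]' | grep -E "t:|tcp|wr";python3 -m crank '[[0,0,0.1,0,0,0,0],[0,0,0.1,0,0,0,0],[0,0,0.1,0,0,0,0]]' | grep -E "t:|tcp_|wr"
```

```text
t: 8.65
tcp_pos: [0.5608, 0.2323, 0.0583]
ee_rot: [[0.058, 0.998, 0.0], [0.998, -0.058, 0.0], [0.0, 0.0, -1.0]]
wrist_force: [0.0, -0.9, 4.1]
t: 8.95
tcp_pos: [0.5608, 0.2323, 0.0574]
ee_rot: [[0.058, 0.998, 0.0], [0.998, -0.058, 0.0], [0.0, 0.0, -1.0]]
wrist_force: [-0.7, 0.3, 4.6]
```

```bash
python3 -m crank '[[0,0,0.05,0,0,0,0],[0,0,0.1,0,0,0,0],[0,0,0.1,0,0,0,0]]' | grep -E "t:|tcp_|wr";python3 -m crank '[[0,0,0.04,0,0,0,0],[0,0,0.04,0,0,0,0],[0,0,0.04,0,0,0,0]]' | grep -E "t:|tcp_|wr"
```

```text
t: 9.25
tcp_pos: [0.5608, 0.2323, 0.057]
ee_rot: [[0.058, 0.998, 0.0], [0.998, -0.058, 0.0], [0.0, 0.0, -1.0]]
wrist_force: [-2.9, -0.8, 11.5]
t: 9.55
tcp_pos: [0.5609, 0.2323, 0.0569]
ee_rot: [[0.058, 0.998, 0.001], [0.998, -0.058, 0.0], [0.0, 0.001, -1.0]]
wrist_force: [-4.5, -1.0, 15.0]
```

The key is on its hard stop: the force rose to 15 N and the position stalled. I'll let it up and retreat.

```bash
python3 -m crank '[[0,0,-0.3,0,0,0,0],[0,0,-1,0,0,0,0],[0,0,-3,0,0,0,0],[0,0,-6,0,0,0,0],[0,0,-8,0,0,0,0]]' | grep -E "t:|tcp_|wr"; python3 -m crank '[[-2,-2,-2,0,0,0,0],[-4,-4,-4,0,0,0,0],[-4,-4,-4,0,0,0,0],[-4,-4,-4,0,0,0,0],[-4,-4,-4,0,0,0,0]]' | grep -E "t:|tcp_|wr"; python3 look.py pics/l.png
```

```text
t: 10.05
tcp_pos: [0.5608, 0.2323, 0.1374]
ee_rot: [[0.058, 0.998, 0.0], [0.998, -0.058, 0.0], [0.0, 0.0, -1.0]]
wrist_force: [0.7, -0.5, -0.6]
t: 10.55
tcp_pos: [0.5186, 0.1949, 0.1753]
ee_rot: [[0.058, 0.998, -0.001], [0.998, -0.058, -0.0], [-0.0, -0.001, -1.0]]
wrist_force: [-0.5, -0.2, -0.0]
[0.51856433 0.194942   0.1751025 ] [-0.08708644 -0.40666922 -0.22162964]
n 1917 1532 slope [-0.002 -0.012] z 0.0299 centre of inliers [0.5045 0.2524 0.0299] tool [ 0.0565 -0.0172  0.1452]
deck [ 0.0001 -0.0011  0.0225] 21167
key [0.55991364 0.23215662 0.04308981] [0.54997795 0.22114404 0.04050915] [0.57052891 0.24256773 0.0458799 ] tool [0.0396 0.0393 0.132 ]
finger [ 0.0066 -0.0144 -0.005 ] [ 0.0117 -0.0001  0.0143]
finger [ 0.0064  0.0002 -0.005 ] [0.012  0.013  0.0147]
```

View pics/l.png

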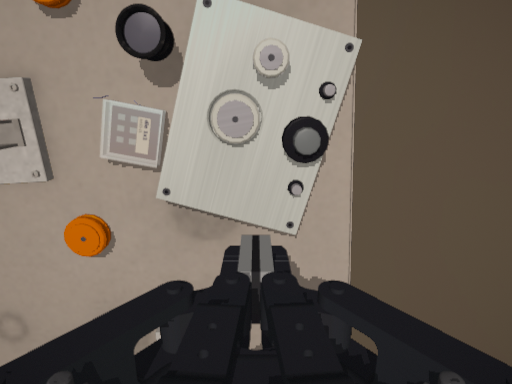

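The puck (235,119) is seated flat and the key (305,140) is back up at its former height. The small puck, loupe and box are undisturbed, and the arm is clear.

```bash
python3 -c "
from plant import arm
print(arm.finish_job())"
```

```text
the job is handed in; nothing more can be done
None
```

I handed the job in after about 10.6 s of robot time, and no verdict came back: the larger puck measures flat and centred in the nest, the test key was pressed to its stop and measures back up, and in the last picture the smaller puck, loupe and clear box look undisturbed.

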